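# Nip a book in the bench press

### The job

Slide the book with its pressing boards in under the press's platen until it sits square and centred beneath the screw. Then take the crank's free-spinning grip and wind the platen down clockwise in one go, without letting go of the grip on the way, until it nips the book firmly, but do not crush it. Let go and leave the other things on the table where they are.

Things in the scene. Friction and masses are not known exactly. Their poses are not given: they have to be found in the camera images.
- press: Black iron bench press, fixed. Base 220 (x) x 270 (y) mm, its flat bed 28 mm above the table; two steel columns 26 mm thick, 112 mm to either side (y), carry a bridge 44 mm deep (x), 145 to 170 mm up, boss to 176, nuts to 185 mm. Origin: on the table, on the screw's upright axis. x points into the press from its open front (facing -x) to its back; z up.
- platen: Iron plate 120 (x) x 180 (y) x 16 mm under the bridge, hung on the screw that the crank turns; moves only up and down. Origin: middle of its underside, on the screw's axis; axes as the press. Starts 99 to 110 mm above the table, 20 to 40 mm above the book's upper board. A turn of the crank clockwise seen from above lowers it, with crank and grip, by 20 mm.
- crank: Steel crank on the screw: hub 42 mm across, an arm on one side with the grip, a ball weight (36 mm) on the other. Origin: on the screw's axis at the hub's underside, 115 mm above the platen's underside; its y axis points along the arm to the grip. At the start the arm points to the left, back or right, not to the front. Needs 1 to 2 1/4 turns. It stays where it is let go.
- grip_mid (a point): Centre (half-way up) of the upright black grip on the crank's arm: cylinder 26 mm thick, 58 mm tall, 68 mm from the screw's axis, 259 to 270 mm above the table at first; the arm lies right below it. It spins freely on its own upright axis, so the hand need not turn with it; grasp from above at any yaw. Turning freely takes about 5 N along the circle while moving, less felt at rest.
- stack: Book between two plywood boards, one piece: boards 220 (x) x 160 (y) x 9 mm, flush; about 0.95 kg. Thickness overall differs, 42 to 50 mm. Origin: middle of its underside; x along its long side, into the press. Starts on the bed 28 to 42 mm short of centre, a little askew. Nipped firmly when the grip takes 5 to 7 N more than turning free (under 3.5: loose; 11: crushed; some 22 N per rad).
- paste_jar: Jar with a metal lid, 66 mm across, 95 mm tall, to the left of the press; leave alone.
- cup: White cup, 72 mm across, 88 mm tall, left rear of the press; leave alone.
- flat_tin: Flat round tin, 72 mm across, 24 mm tall, to the right front of the press; leave alone.
- paste_brush: Brush 200 mm long, lying to the right of the press; leave alone.
- glue_bottle: Bottle 52 mm across, 130 mm tall, further right of the press; leave alone.
- bone_folder: Flat bone-coloured folder 150 x 24 x 5 mm, lying left of the press; leave alone.
- mallet: Wooden mallet about 250 mm long, 60 mm high, lying far left of the press; leave alone.

How it is judged:
By the outcome, as a careful person would: the job done as asked, in the order asked, and still so for the second after the job is handed in, with the robot touching nothing.
It also fails if it takes over 72 s, if anything falls off the work surface, if the arm or the gripper's body presses on something with over 40 N, if the wrist force passes 120 N, or if a joint passes its speed limit or range.

### The arm

A 6-joint arm with a two-finger parallel gripper is mounted at the origin on the work surface. World frame = base frame: x ahead of the robot, y to its left, z up, the work surface at z = 0. Lengths are in m, angles in rad, forces in N, time in s.
With the tool pointing down it reaches from about 0.35 to 0.85 m from the base axis. Payload 8.1 kg.
Tool frame: the origin (TCP) lies between the finger pads; the fingertips stand 11 mm ahead of it and the grasp point (between the pads) lies 8 mm behind it (tips_ahead is the z of the fingertips in the tool frame, in m); z points along the fingers, y is the line along which they close (so a half turn about z gives the same grasp; the last joint's range is limited). The gripper opens to 93 mm and grips with 3 to 60 N. Pads are 15 mm wide; open, the fingers measure 128 mm over their backs; the gripper's body (75 mm by 188 mm) begins 65 mm behind the grasp point.
Start: joints at [1.191, 0.13, 1.488, -0, 1.523, -0.085], TCP at [0.174, 0.574, 0.23] pointing down, gripper open.
Joint ranges: [-2.96, 2.96], [-0.89, 2.26], [0.02, 2.5], [-1.34, 4.48], [0, 2.73], [-2.66, 2.66]. Speed limits (rad/s): [2.39, 2.39, 2.79, 3.14, 3.14, 3.14].

### API

Orientations are given as a rotation vector (axis times angle).
In Python, from plant import read_state, read_camera, close_job, tips_ahead gives the robot as it stands. The module is installed in compiled form; this text tells all that it offers.
- The arm moves only by the tool move_arm, never from a script. Its argument "plan" is a list of rows, each a list of 7 numbers: the turn, a rotation vector about the tool's x, y, z in units of 6 degrees (1.0 is 6 degrees), then the shift along the tool's x, y, z in units of 25 mm (1.0 is 25 mm), then the finger opening in mm, from 0 to 93. A call has exactly 10 rows; each row shifts and turns the commanded pose from where the row before left it, along the tool's axes as they then stand; what a row does not reach is not made up. A row lasts 1/10 s, in which the tool goes at most 50 mm and 8.59 degrees, less where a joint would pass 70% of its speed; a pose out of reach is approached as far as the arm can. A call is refused whole if a number of a shift passes 1 or a number of a turn 1, either way. A call with a gripper value outside its range is refused whole. The fingers move at their own pace and stop on an object; "force" is the grip in N (left out, the last holds). Time passes only in rows, so rows that do not move let the fingers close, or fill a call up. It gives the time, the measured TCP pose, the force, the opening and the grip force at its end, in the units of the state.
- read_state(): the state, without advancing time (a new reading comes with each control period).
- read_camera(name): name is "scene" or "top"; returns a dict with "frame" (420x560x3 uint8, red, green, blue), "z_map" (420x560 float32, m along the optical axis (not along the pixel's ray), 0 where there is no reading), "fx", "fy", "cx", "cy" (pixels), "distortion" ([k1, k2, p1, p2, k3] as OpenCV has them; the pictures are not rectified), "rvec" (rotation vector, rad) and "tvec" (3), from world to camera coordinates, as OpenCV has them. Camera axes: x right, y down, z forward; pixel columns grow to the right and rows downward; lengths in m; the calibration is good to about 2 mm. A picture is of the moment at which its call begins.
- close_job(): hands the job in; it is judged then, once.
The state is a dict: "t": time; "q": joint angles; "dq": joint speeds; "joint_torque": joint torques, N m; "tool_pos": TCP position; "orientation": TCP orientation; "force": force on the tool from outside, world axes, zero at the start; "wrist_torque": the same for the moment, N m; "opening": finger opening in m; "gripper_force": force on a finger pad.
Only numpy, scipy, OpenCV 4.12 (cv2) and the standard library are available. Lean on these libraries where they do the work, as an engineer would, in place of code of your own. Each camera call takes 0.05 s, during which the arm holds its last target. There are 200 camera calls.

## Working session

There is one attempt and no reset: what is moved stays moved. The work goes in short steps, Python scripts to look and compute and a tool call to move; the robot and the scene stay as the last step left them, time stands still between calls to the robot, and variables do not carry over. Pictures are saved under pics/ and viewed, at most 10 in all, crops included, and the job is handed in when it is done.

Besides the shell and the picture viewer there is one more tool, called after ">>>" by a JSON object that holds its "method" and its "body". move_arm: Moves the arm, as the interface text tells. Its arguments: {"type":"object","properties":{"plan":{"type":"array","items":{"type":"array","items":{"type":"number"}}},"force":{"type":"number"}},"required":["plan"]}

```bash
mkdir -p pics; cat > h.py <<'E'
import numpy as np, cv2
from plant import read_state, read_camera, close_job, tips_ahead
def cam(n):
    c=read_camera(n); K=np.array([[c['fx'],0,c['cx']],[0,c['fy'],c['cy']],[0,0,1.]]); R=cv2.Rodrigues(np.array(c['rvec']))[0]
    c['K']=K;c['R']=R;c['d']=np.array(c['distortion'],float);c['t']=np.array(c['tvec']).ravel(); return c
def cloud(c):
    h,w=c['z_map'].shape; u,v=np.meshgrid(np.arange(w),np.arange(h))
    p=cv2.undistortPoints(np.stack([u,v],-1).reshape(-1,1,2).astype(np.float64),c['K'],c['d']).reshape(h,w,2)
    P=np.dstack([p,np.ones((h,w))])*c['z_map'][...,None]
    return (P-c['t'])@c['R']
E
python3 - <<'E'
from h import *
for n in('top','scene'):
    c=cam(n); np.savez(f'{n}.npz',f=c['frame'],P=cloud(c),z=c['z_map'])
    cv2.imwrite(f'pics/{n}0.png',cv2.resize(c['frame'][...,::-1],(800,600)))
    print(n,-c['R'].T@c['t'])
s=read_state();print(s,tips_ahead)
E
```

```text
top [0.43878781 0.05570915 1.37749843]
scene [ 1.17192255 -0.66656653  0.99135509]
{'t': 0.1, 'q': array([ 1.19062322e+00,  1.31091991e-01,  1.48916429e+00,  9.78176325e-06,
        1.52297148e+00, -8.54045856e-02]), 'dq': array([ 0.00113323, -0.001494  , -0.00038805,  0.00186246, -0.00061734,
       -0.00036332]), 'joint_torque': array([ 7.18502974e-05, -5.61333954e+01, -4.93101668e+01,  7.70452595e-02,
        2.89845042e-02, -6.03157929e-06]), 'tool_pos': array([0.17410885, 0.573678  , 0.22869187]), 'orientation': array([-4.61290638e-01, -3.10714974e+00,  2.49529260e-03]), 'force': array([-0.18836083, -0.14147237,  0.22329002]), 'wrist_torque': array([-0.00798886,  0.00593929,  0.00572104]), 'gripper_force': 0.0, 'opening': 0.09326482630613059} 0.011
```

View pics/top0.png

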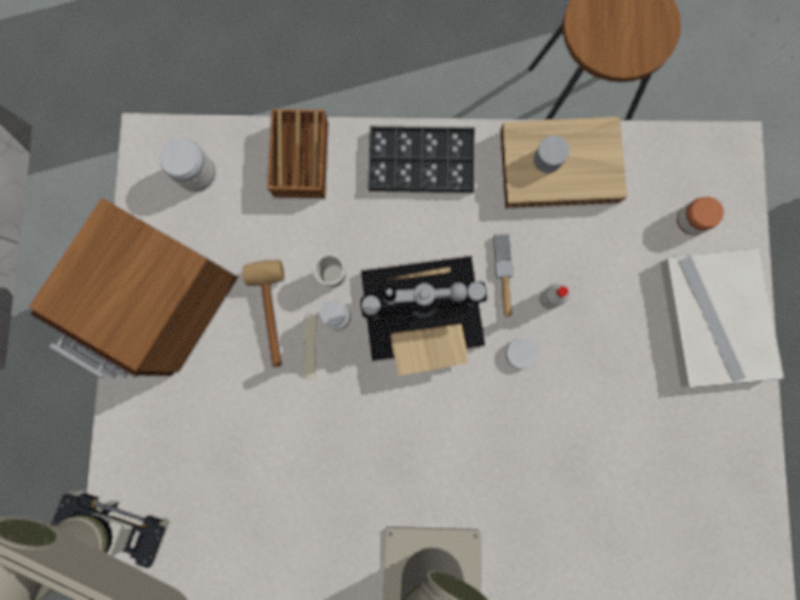

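View pics/scene0.png

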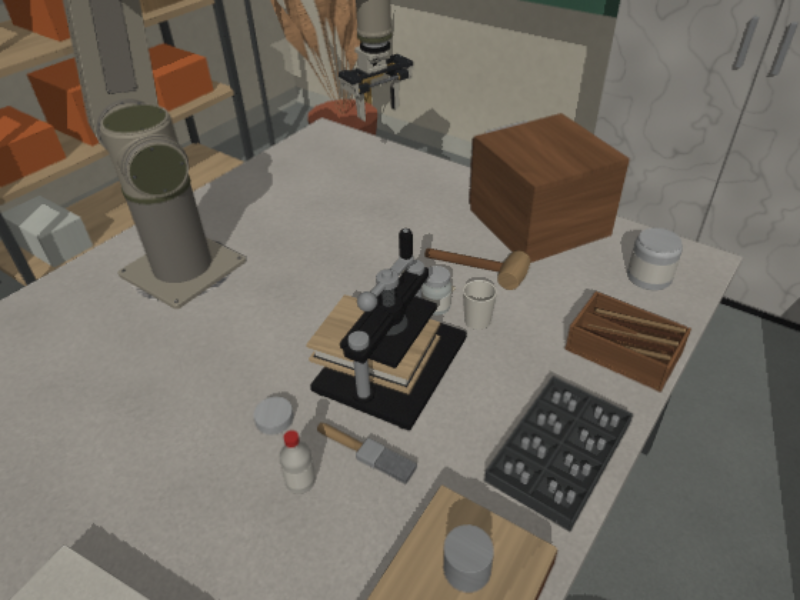

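Top view: press near (424,295), with the stack's front at (430,350), the grip at (390,293) on the left and the ball at (458,291). Scene view agrees. Next I'll take close measurements from the depth map.

```bash
python3 - <<'E'
from h import *
d=np.load('top.npz');f=d['f'];P=d['P']
cv2.imwrite('pics/topc.png',cv2.resize(f[170:270,240:360,::-1],None,fx=6,fy=6,interpolation=cv2.INTER_CUBIC))
for n in('top','scene'):
    d=np.load(n+'.npz');f=d['f'].astype(int);P=d['P'];x,y,z=P[...,0],P[...,1],P[...,2]
    reg=(abs(x-.56)<.2)&(abs(y-.05)<.2)&(d['z']>0)
    wood=(f[...,0]-f[...,2]>40)&reg&(z>.055)&(z<.09)
    print(n,'wood z',np.percentile(z[wood],[5,25,50,75,95]),wood.sum())
    top=wood&(abs(z-np.median(z[wood]))<.006)
    r=cv2.minAreaRect(P[top][:,:2].astype(np.float32)*1000);print(r)
    for lo,hi in((.015,.034),(.155,.178),(.178,.195),(.21,.235),(.235,.26),(.27,.31)):
        m=reg&(z>lo)&(z<hi)
        if m.sum()>4: q=P[m];print(lo,m.sum(),np.median(q,0).round(4),q.min(0).round(3),q.max(0).round(3),cv2.minAreaRect(q[:,:2].astype(np.float32)*1000))
    print('off',np.median(z[(abs(x-.35)<.05)&(abs(y-.0)<.1)]))
E
```

```text
top wood z [0.07424865 0.07665331 0.07841715 0.08007176 0.08264388] 1382
((571.0790405273438, 28.94770050048828), (217.88638305664062, 159.46617126464844), 12.048563957214355)
0.015 1722 [0.6542 0.0654 0.0285] [ 0.458 -0.15   0.015] [0.76  0.25  0.034] ((596.8468017578125, 37.39385986328125), (278.4302673339844, 407.7294006347656), 6.97235107421875)
0.155 418 [0.5952 0.0326 0.1702] [ 0.567 -0.101  0.156] [0.649 0.166 0.178] ((605.2905883789062, 31.80322265625), (49.46916580200195, 269.0422668457031), 8.905182838439941)
0.178 428 [0.5993 0.0643 0.1836] [ 0.572 -0.095  0.178] [0.642 0.162 0.193] ((604.2724609375, 32.19493103027344), (42.36064529418945, 260.4206237792969), 8.618020057678223)
0.21 22 [0.5955 0.0312 0.2342] [ 0.588 -0.043  0.231] [0.627 0.106 0.235] ((603.244873046875, 32.544044494628906), (31.194629669189453, 148.31333923339844), 8.266745567321777)
0.235 441 [0.608  0.0261 0.2424] [ 0.587 -0.051  0.235] [0.63  0.111 0.26 ] ((607.8453369140625, 29.95313262939453), (41.16716003417969, 162.99093627929688), 1.1516425609588623)
0.27 80 [0.6002 0.0993 0.2975] [0.589 0.087 0.27
[... 721 characters left out ...]
16] [ 0.583 -0.1    0.178] [0.648 0.16  0.195] ((611.0188598632812, 29.992950439453125), (38.08610534667969, 262.4842224121094), 9.125844955444336)
0.21 126 [0.6215 0.0166 0.231 ] [ 0.597 -0.055  0.211] [0.635 0.107 0.235] ((614.89990234375, 26.188621520996094), (36.50107192993164, 161.84042358398438), 1.9113035202026367)
0.235 441 [0.6155 0.0228 0.2407] [ 0.591 -0.055  0.235] [0.635 0.107 0.26 ] ((612.7861328125, 25.530319213867188), (39.738224029541016, 160.36172485351562), 7.976855754852295)
0.27 119 [0.6099 0.0923 0.2893] [0.595 0.084 0.27 ] [0.619 0.109 0.301] ((606.4048461914062, 96.11743927001953), (23.887197494506836, 24.066492080688477), 77.37074279785156)
off -0.0010342261790248428
```

View pics/topc.png

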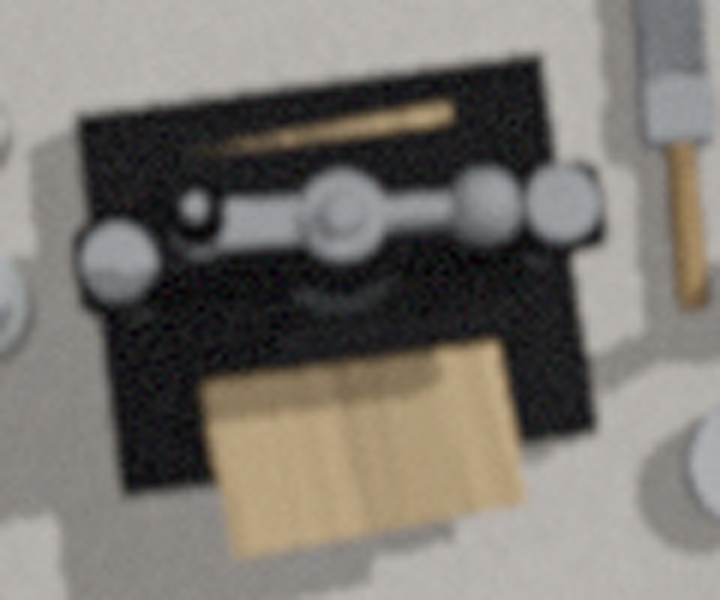

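```bash
cat >> h.py <<'E'
def ray(c,uv,z):
    p=cv2.undistortPoints(np.array(uv,float).reshape(-1,1,2),c['K'],c['d']).reshape(-1,2)
    D=np.c_[p,np.ones(len(p))]@c['R']; o=-c['R'].T@c['t']
    return o+D*((z-o[2])/D[:,2])[:,None]
def fit2(model,obs):
    m=np.array(model,float);o=np.array(obs)[:,:2];mc,oc=m.mean(0),o.mean(0)
    a=((m-mc)*[1,1]);b=o-oc
    th=np.arctan2((a[:,0]*b[:,1]-a[:,1]*b[:,0]).sum(),(a*b).sum())
    R=np.array([[np.cos(th),-np.sin(th)],[np.sin(th),np.cos(th)]])
    return oc-R@mc,np.degrees(th),np.abs(b-a@R.T).max()
E
python3 - <<'E'
from h import *
c=cam('top'); cr=lambda L:[((a+.5)/6-.5+240,(b+.5)/6-.5+170) for a,b in L]
b=ray(c,cr([(80,118),(540,58),(595,430),(125,490)]),.028)
print(fit2([(.11,.135),(.11,-.135),(-.11,-.135),(-.11,.135)],b))
n=ray(c,cr([(120,262),(563,203)]),.185); print('nuts',n.round(4),n.mean(0),fit2([(0,.112),(0,-.112)],n))
s=ray(c,cr([(235,558),(523,499)]),.077); print('stack front',s.round(4),fit2([(-.11,.08),(-.11,-.08)],s))
print('stack right back',ray(c,cr([(455,100),(455,127)]),.077))
g=ray(c,cr([(199,212)]),.297);h=ray(c,cr([(345,216)]),.255);print('grip',g,'hub',h, np.linalg.norm((g-h)[:,:2]))
s=cam('scene');f=s['frame']
cv2.imwrite('pics/scc.png',cv2.resize(f[150:310,200:360,::-1],(600,600),interpolation=cv2.INTER_CUBIC))
E
```

```text
(array([0.6087555 , 0.03199012]), np.float64(8.549048184472566), np.float64(0.0043974802828706805))
nuts [[ 0.5919  0.1417  0.185 ]
 [ 0.6258 -0.0783  0.185 ]] [0.60886101 0.03170582 0.185     ] (array([0.60886101, 0.03170582]), np.float64(8.77853512248686), np.float64(0.0007147774596533707))
stack front [[ 0.4478  0.0834  0.077 ]
 [ 0.4824 -0.0697  0.077 ]] (array([0.57239521, 0.03110312]), np.float64(12.721657318010568), np.float64(0.001469596418306851))
stack right back [[ 0.69863696 -0.03126265  0.077     ]
 [ 0.68363708 -0.03141649  0.077     ]]
grip [[0.60099268 0.0985199  0.297     ]] hub [[0.606727   0.03161271 0.255     ]] 0.0671524761417839
```

View pics/scc.png

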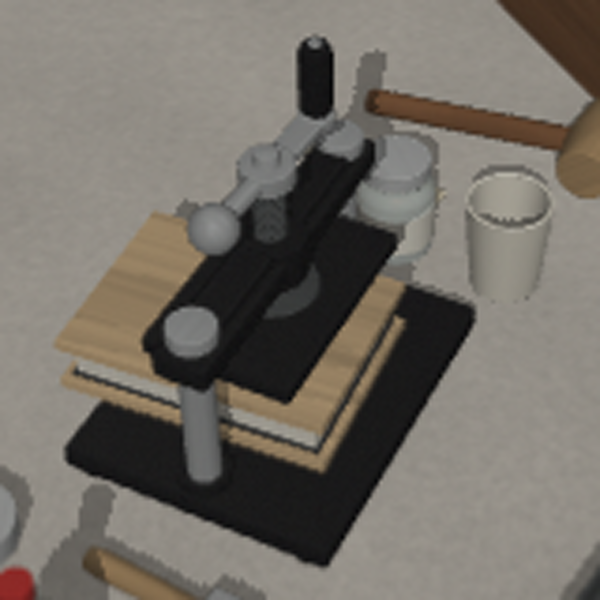

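Scene crop: nuts at (192,322) and (340,136), upper board corners near (57,345), (155,213), (320,432) and (405,283), grip top at (315,43).

```bash
python3 - <<'E'
from h import *
c=cam('scene'); cr=lambda L:[((a+.5)/3.75-.5+200,(b+.5)/3.75-.5+150) for a,b in L]
n=ray(c,cr([(341,134),(192,322)]),.185);print('nuts',n.round(4),fit2([(0,.112),(0,-.112)],n))
for z in(.074,.077):
  s=ray(c,cr([(57,345),(155,213),(320,432),(405,283)]),z);print('stack',s.round(4),fit2([(-.11,-.08),(-.11,.08),(.11,-.08),(.11,.08)],s))
b=ray(c,cr([(68,453),(325,560),(474,312)]),.028);print(fit2([(-.11,-.135),(.11,-.135),(.11,.135)],b))
print('grip',ray(c,cr([(315,43)]),.297),'hub',ray(c,cr([(267,150)]),.255))
P=np.load('scene.npz')['P'];Q=np.load('top.npz')['P']
for R in(P,Q):
    m=(abs(R[...,0]-.605)<.03)&(abs(R[...,1]-.097)<.02)
    z=R[m][:,2]; print('grip zmax',np.percentile(z[z>.27],[50,90,98]))
    m=(abs(R[...,0]-.47)<.01)&(abs(R[...,1]-.01)<.04)&(R[...,2]>.06);print('stack z',np.median(R[m][:,2]),m.sum())
E
```

```text
nuts [[ 0.5966  0.1412  0.185 ]
 [ 0.6285 -0.0779  0.185 ]] (array([0.61255511, 0.03164326]), np.float64(8.277816959284067), np.float64(0.0012950975820107818))
stack [[ 0.4852 -0.0732  0.074 ]
 [ 0.4505  0.0832  0.074 ]
 [ 0.6972 -0.0304  0.074 ]
 [ 0.6636  0.1302  0.074 ]] (array([0.57413701, 0.02745739]), np.float64(12.012198802149532), np.float64(0.0024827896305294195))
stack [[ 0.4874 -0.0751  0.077 ]
 [ 0.4529  0.0807  0.077 ]
 [ 0.6988 -0.0325  0.077 ]
 [ 0.6653  0.1276  0.077 ]] (array([0.57609193, 0.02518774]), np.float64(12.012198802149532), np.float64(0.002293644134602535))
(array([0.61587708, 0.02622806]), np.float64(8.921183919877382), np.float64(0.003924419665581658))
grip [[0.60407838 0.10091678 0.297     ]] hub [[0.61471237 0.0284199  0.255     ]]
grip zmax [0.2892976  0.29813529 0.29961961]
stack z 0.07612432199455134 97
grip zmax [0.29752264 0.30152143 0.3037723 ]
stack z 0.07813165255879778 136
```

>>> {"method": "move_arm", "body": {"plan": [[0,0,0,-0.86,-1,0,93],[0,0,0,-0.86,-1,0,93],[0,0,0,-0.86,-1,0,93],[0,0,0,-0.86,-1,0,93],[0,0,0,-0.86,-1,0,93],[0,0,0,-0.86,-1,0,93],[0,0,0,-0.86,-1,0,93],[0,0,0,-0.86,-1,0,93],[0,0,0,-0.86,-1,0,93],[0,0,0,-0.86,-1,0,93]]}}

```text
t: 1.25
tool_pos: [0.3077, 0.2712, 0.2297]
orientation: [0.461, 3.107, 0.0]
force: [0.7, -0.1, 0.5]
opening: 0.0927
gripper_force: 0.0
```

>>> {"method": "move_arm", "body": {"plan": [[0,0,0,-0.86,-1,0,93],[0,0,0,-0.86,-1,0,93],[0,0,0,-0.86,-1,0,93],[0,0,0,-0.86,-1,0,93],[0,0,0,-0.86,-1,0,93],[0,0,0,-0.86,-1,0,93],[0,0,0,-0.86,-1,0,93],[0,0,0,-0.86,-1,0,93],[0,0,0,-0.86,-0.9,0,93],[0,0,0,0,0,0,93]]}}

```text
t: 2.25
tool_pos: [0.4287, 0.0006, 0.2296]
orientation: [0.467, 3.106, -0.002]
force: [-0.1, 0.2, 0.5]
opening: 0.0931
gripper_force: 0.0
```

>>> {"method": "move_arm", "body": {"plan": [[0,0,-0.85,0,0,0.6,93],[0,0,-0.85,0,0,0.6,93],[0,0,-0.85,0,0,0.6,93],[0,0,-0.85,0,0,0.6,93],[0,0,-0.85,0,0,0.6,93],[0,0,0,0,0,0.9,93],[0,0,0,0,0,0.9,93],[0,0,0,0,0,0.9,93],[0,0,0,0,0,0.9,93],[0,0,0,0,0,0,93]]}}

```text
t: 3.25
tool_pos: [0.4249, 0.0043, 0.0616]
orientation: [0.236, -3.127, -0.002]
force: [-0.7, 0.0, -0.3]
opening: 0.0931
gripper_force: 0.0
```

```bash
cat >> h.py <<'E'
def pose(s=None):
    s=s or read_state();R=cv2.Rodrigues(s['orientation'])[0];return np.array(s['tool_pos']),R,np.degrees(np.arctan2(-R[0,1],R[1,1])),s
E
python3 - <<'E'
from h import *
p,R,y,s=pose();print(p,y,R[:,2],s['force'],s['t'],s['opening'])
c=cam('top');cv2.imwrite('pics/top1.png',cv2.resize(c['frame'][180:320,230:370,::-1],(600,600),interpolation=cv2.INTER_CUBIC))
P=cloud(c);f=c['frame'].astype(int)
m=(f[...,0]-f[...,2]>40)&(abs(P[...,2]-.078)<.008)&(abs(P[...,0]-.56)<.15)&(abs(P[...,1]-.05)<.15);print(m.sum())
E
```

```text
[0.42492554 0.00431201 0.06160121] 8.637982675933713 [-5.97895813e-03  8.53721132e-04 -9.99981761e-01] [-0.7213452   0.00780371 -0.32445595] 3.25 0.09313634972119186
1096
```

View pics/top1.png

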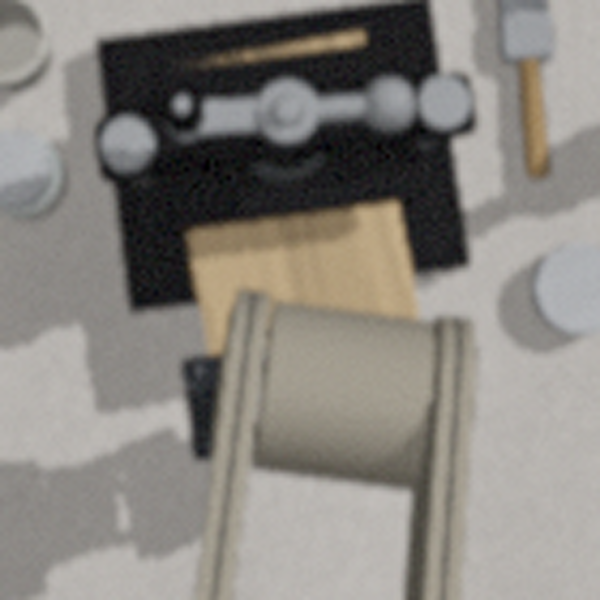

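>>> {"method": "move_arm", "body": {"plan": [[0,0,0,-0.25,0,0.2,93],[0,0,0,-0.25,0,0.1,93],[0,0,0,-0.2,0,0,93],[0,0,0,-0.2,0,0,93],[0,0,0,-0.2,0,0,93],[0,0,0,-0.2,0,0,93],[0,0,0,-0.2,0,0,93],[0,0,0,-0.2,0,0,93],[0,0,0,-0.2,0,0,93],[0,0,0,-0.2,0,0,93]]}}

```text
t: 4.3
tool_pos: [0.4781, 0.0113, 0.0567]
orientation: [0.236, -3.128, -0.001]
force: [-10.7, -1.6, 5.8]
opening: 0.0931
gripper_force: 5.3
```

```bash
python3 - <<'E'
from h import *
p,R,y,s=pose();print(p,y,s['force'],s['wrist_torque'])
c=cam('scene');P=cloud(c)
cv2.imwrite('pics/sc2.png',cv2.resize(c['frame'][130:290,200:360,::-1],(600,600),interpolation=cv2.INTER_CUBIC))
E
```

```text
[0.47810717 0.01131151 0.05671248] 8.622674012194087 [-10.71173092  -1.60441777   5.77334805] [0.08299463 1.61975293 0.02404152]
```

View pics/sc2.png

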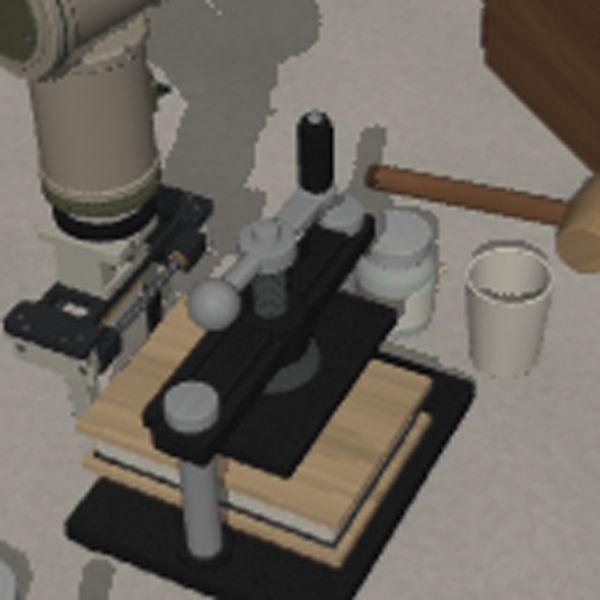

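```bash
python3 - <<'E'
from h import *
c=cam('scene'); cr=lambda L:[((a+.5)/3.75-.5+200,(b+.5)/3.75-.5+130) for a,b in L]
n=ray(c,cr([(341,209),(192,397)]),.185);o,th,_=fit2([(0,.112),(0,-.112)],n)
b=ray(c,cr([(68,528),(474,387)]),.028);o2,th2,_=fit2([(-.11,-.135),(.11,.135)],b);print(o,th,o2,th2)
for z in(.076,):
  s=ray(c,cr([(77,428),(333,528),(432,377)]),z);q,t,r=fit2([(-.11,-.08),(.11,-.08),(.11,.08)],s);print('stack',q,t,r)
for oo in(o,o2):
  a=np.radians(8.6);d=q-oo;print([d[0]*np.cos(a)+d[1]*np.sin(a),-d[0]*np.sin(a)+d[1]*np.cos(a)])
E
```

```text
[0.61255511 0.03164326] 8.277816959284067 [0.61689135 0.02648514] 9.214236994543157
stack [0.59780937 0.02342617] 8.999759087285398 0.0038031411326423445
[np.float64(-0.01580868823559102), np.float64(-0.005919695258009152)]
[np.float64(-0.019324849847630225), np.float64(-0.00017114437468564777)]
```

>>> {"method": "move_arm", "body": {"plan": [[0,0,0,-0.12,0,0,93],[0,0,0,-0.12,0,0,93],[0,0,0,-0.12,0,0,93],[0,0,0,-0.12,0,0,93],[0,0,0,-0.08,0,0,93],[0,0,0,0,0,0,93],[0,0,0,1,0,0,93],[0,0,0,1,0,0,93],[0,0,0,0,1,-1,93],[0,0,0,0,1,-1,93]]}}

```text
t: 5.4
tool_pos: [0.4356, 0.0552, 0.1071]
orientation: [0.232, -3.131, -0.0]
force: [0.3, 0.6, -0.1]
opening: 0.0929
gripper_force: 0.0
```

>>> {"method": "move_arm", "body": {"plan": [[0,0,0,0,1,-1,93],[0,0,0,0,1,-1,93],[0,0,0,0,1,-1,93],[0,0,0,0,1,-1,93],[0,0,0,0,1,-1,93],[0,0,0,0,1,0,93],[0,0,0,0,1,0,93],[0,0,0,0,1,0,93],[0,0,0,0,0,0,93],[0,0,0,0,0,0,93]]}}

```text
t: 6.4
tool_pos: [0.4069, 0.2532, 0.2322]
orientation: [-0.238, 3.132, -0.001]
force: [0.2, -0.7, -0.0]
opening: 0.0932
gripper_force: 0.0
```

```bash
python3 - <<'E'
from h import *
p,R,y,s=pose();print(p,y,s['force'],s['t'])
c=cam('top')
cv2.imwrite('pics/top3.png',cv2.resize(c['frame'][170:265,250:350,::-1],(800,760)[:2] if 0 else (630,598),interpolation=cv2.INTER_CUBIC))
E
```

```text
[0.40687763 0.25319045 0.23224733] 8.69135539960132 [ 0.22848887 -0.69021149 -0.04913506] 6.4
```

View pics/top3.png

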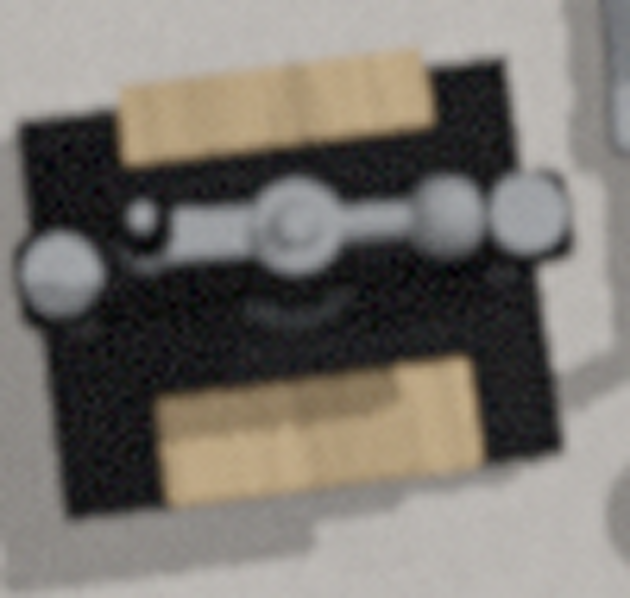

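Stack corners are at (118,88), (423,50), (484,462), (168,508); base corners at (20,124), (505,62), (560,447), (72,516); nuts at (63,275), (529,215).

```bash
python3 - <<'E'
from h import *
c=cam('top'); cr=lambda L:[((a+.5)/6.3-.5+250,(b+.5)/6.295-.5+170) for a,b in L]
o2,th2,r2=fit2([(.11,.135),(.11,-.135),(-.11,-.135),(-.11,.135)],ray(c,cr([(20,124),(505,62),(560,447),(72,516)]),.028))
o,th,_=fit2([(0,.112),(0,-.112)],ray(c,cr([(63,275),(529,215)]),.185))
b=ray(c,cr([(118,88),(423,50),(484,462),(168,508)]),.076)
q,t,r=fit2([(.11,.08),(.11,-.08),(-.11,-.08),(-.11,.08)],b);print(o,th,'base',o2,th2,r2,'stack',q,t,r)
a=np.radians(8.6)
for oo in(o,o2):
  d=q-oo;print([d[0]*np.cos(a)+d[1]*np.sin(a),-d[0]*np.sin(a)+d[1]*np.cos(a)])
  e=(b[:,:2]-oo)@np.array([[np.cos(a),-np.sin(a)],[np.sin(a),np.cos(a)]]);print(e.round(4).tolist())
E
```

```text
[0.60836327 0.03151405] 8.532577320576603 base [0.60888479 0.03173044] 8.811609701776636 0.005327557604284439 stack [0.60842099 0.02805732] 8.61542894192194 0.0020464804150967797
[np.float64(-0.00045982790532850173), np.float64(-0.003426490660420682)]
[[0.1093, 0.0766], [0.1085, -0.084], [-0.1086, -0.0847], [-0.111, 0.0784]]
[np.float64(-0.0010078462903701784), np.float64(-0.0035624620331921714)]
[[0.1088, 0.0765], [0.1079, -0.0841], [-0.1091, -0.0849], [-0.1116, 0.0782]]
```

>>> {"method": "move_arm", "body": {"plan": [[0,0,0,0,-1,0,0],[0,0,0,0,-1,0,0],[0,0,0,0,-1,0,0],[0,0,0,0,-1,0,0],[0,0,0,0,-1,0,0],[0,0,0,0,-1,0,0],[0,0,0,0,-1,0,0],[0,0,0,0,-1,0,0],[0,0,0,0,-1,0,0],[0,0,0,0,-1,0,0]], "force": 10}}

```text
t: 7.5
tool_pos: [0.4441, 0.0037, 0.2323]
orientation: [-0.233, 3.132, -0.0]
force: [0.5, -0.5, -0.4]
opening: 0.0178
gripper_force: 0.0
```

>>> {"method": "move_arm", "body": {"plan": [[0,0,0,0,-1,0,0],[0,0,0,0,-1,0,0],[0,0,0,0,-1,0,0],[0,0,0,-0.5,-1,0,0],[0,0,0,-0.5,-1,0,0],[0,0,0,-0.8,0,0,0],[0,0,0,-0.8,0,0,0],[0,0,0,-0.8,0,0,0],[0,0,0,-0.48,0,0,0],[0,0,0,0,0,0,0]]}}

```text
t: 8.5
tool_pos: [0.5593, -0.1041, 0.2319]
orientation: [0.234, -3.133, -0.0]
force: [0.1, -0.5, -0.3]
opening: 0.0004
gripper_force: 0.0
```

```bash
cat >> h.py <<'E'
PO=np.array([.6095,.0312]);PA=np.radians(8.6)
def pf(p):
    d=np.array(p)[:2]-PO;return np.array([d[0]*np.cos(PA)+d[1]*np.sin(PA),-d[0]*np.sin(PA)+d[1]*np.cos(PA),p[2]])
E
python3 - <<'E'
from h import *
p,R,y,s=pose();print(pf(p),y,s['force'],s['t'],s['opening'])
E
```

```text
[-0.06988043 -0.12631665  0.23186599] 8.559351564328335 [ 0.14647866 -0.48915331 -0.34810525] 8.5 0.0004459560913705549
```

Descend, then approach to about 5 mm before expected contact (TCP y ≈ -0.102).

>>> {"method": "move_arm", "body": {"plan": [[0,0,0,0,0,0.8,0],[0,0,0,0,0,0.8,0],[0,0,0,0,0,0.8,0],[0,0,0,0,0,0.8,0],[0,0,0,0,0,0.8,0],[0,0,0,0,0,0.8,0],[0,0,0,0,0,0.8,0],[0,0,0,0,0,0.8,0],[0,0,0,0,0,0,0],[0,0,0,0,0,0,0]]}}

```text
t: 9.5
tool_pos: [0.5581, -0.1038, 0.0724]
orientation: [0.235, -3.132, -0.0]
force: [-0.2, -0.9, 0.1]
opening: 0.0006
gripper_force: 0.0
```

>>> {"method": "move_arm", "body": {"plan": [[0,0,0,0,0.2,0,0],[0,0,0,0,0.2,0,0],[0,0,0,0,0.08,0,0],[0,0,0,0,0.08,0,0],[0,0,0,0,0.08,0,0],[0,0,0,0,0.04,0,0],[0,0,0,0,0.04,0,0],[0,0,0,0,0.04,0,0],[0,0,0,0,0.04,0,0],[0,0,0,0,0.04,0,0]]}}

```text
t: 10.5
tool_pos: [0.5556, -0.0825, 0.0721]
orientation: [0.236, -3.133, 0.0]
force: [-0.3, -0.1, 0.4]
opening: 0.0005
gripper_force: 0.0
```

```bash
python3 - <<'E'
from h import *
p,R,y,s=pose();print(pf(p),y,s['force'],s['wrist_torque'],s['t'],s['opening'])
E
```

```text
[-0.0702653  -0.10437291  0.07207848] 8.604531608626912 [-0.3271851  -0.06211415  0.43711564] [ 0.04900426 -0.00434956 -0.0154404 ] 10.5 0.0005393031644589794
```

>>> {"method": "move_arm", "body": {"plan": [[0,0,0,0,0.04,0,0],[0,0,0,0,0.04,0,0],[0,0,0,0,0.04,0,0],[0,0,0,0,0.04,0,0],[0,0,0,0,0,0,0],[0,0,0,0,0,0,0],[0,0,0,0,0,0,0],[0,0,0,0,0,0,0],[0,0,0,0,0,0,0],[0,0,0,0,0,0,0]]}}

```text
t: 11.5
tool_pos: [0.5551, -0.0786, 0.0721]
orientation: [0.236, -3.133, -0.0]
force: [0.6, 0.3, 0.9]
opening: 0.0005
gripper_force: 0.0
```

```bash
python3 - <<'E'
from h import *
p,R,y,s=pose();print(pf(p),y,s['force'],s['wrist_torque'],s['t'],s['opening'])
E
```

```text
[-0.07021417 -0.10041225  0.07211681] 8.607012830429008 [0.61168112 0.34114093 0.87110346] [ 0.04198967  0.04321578 -0.02713182] 11.5 0.0004897355640164211
```

>>> {"method": "move_arm", "body": {"plan": [[0,0,0,0,0.04,0,0],[0,0,0,0,0.04,0,0],[0,0,0,0,0.04,0,0],[0,0,0,0,0,0,0],[0,0,0,0,0,0,0],[0,0,0,0,0,0,0],[0,0,0,0,0,0,0],[0,0,0,0,0,0,0],[0,0,0,0,0,0,0],[0,0,0,0,0,0,0]]}}

```text
t: 12.5
tool_pos: [0.5546, -0.0758, 0.0721]
orientation: [0.236, -3.133, 0.0]
force: [-1.2, -4.3, 0.2]
opening: 0.0002
gripper_force: 2.3
```

```bash
python3 - <<'E'
from h import *
p,R,y,s=pose();print(pf(p),y,s['force'],s['wrist_torque'],s['t'],s['opening'])
E
```

```text
[-0.07028185 -0.09757521  0.07211939] 8.60651983760435 [-1.22914305 -4.2773095   0.22543848] [-0.75354678  0.05686957  0.00983408] 12.5 0.00023091116744063263
```

>>> {"method": "move_arm", "body": {"plan": [[0,0,0,0,0.04,0,0],[0,0,0,0,0.04,0,0],[0,0,0,0,0.04,0,0],[0,0,0,0,0,0,0],[0,0,0,0,-0.5,0,0],[0,0,0,0,-0.5,0,0],[0,0,0,0,0,-1,0],[0,0,0,0,0,-1,0],[0,0,0,0,0,-1,0],[0,0,0,0,0,-1,0]]}}

```text
t: 13.5
tool_pos: [0.558, -0.098, 0.1731]
orientation: [-0.235, 3.133, 0.001]
force: [0.9, 0.9, -0.4]
opening: 0.0006
gripper_force: 0.0
```

>>> {"method": "move_arm", "body": {"plan": [[0,0,0,0,0,-1,0],[0,0,0,0,0,-1,0],[0,0,0,0,0,-0.5,0],[0,0,0,0.8,-1,0,60],[0,0,0,0.8,-1,0,60],[0,0,0,0.8,-1,0,60],[0,0,0,0.8,-1,0,60],[0,0,0,0.8,-1,0,60],[0,0,0,0.8,-1,0,60],[0,0,0,0,0,0,60]]}}

```text
t: 14.5
tool_pos: [0.4598, -0.2667, 0.234]
orientation: [0.23, -3.132, 0.0]
force: [0.4, 0.1, 0.6]
opening: 0.0523
gripper_force: 0.0
```

```bash
python3 - <<'E'
from h import *
p,R,y,s=pose();print(pf(p),y,s['force'],s['t'])
c=cam('top')
cv2.imwrite('pics/top4.png',cv2.resize(c['frame'][170:265,250:350,::-1],(630,598),interpolation=cv2.INTER_CUBIC))
E
```

```text
[-0.19257612 -0.27221003  0.23397718] 8.395733694360512 [0.4411961  0.13059833 0.63607966] 14.5
```

View pics/top4.png

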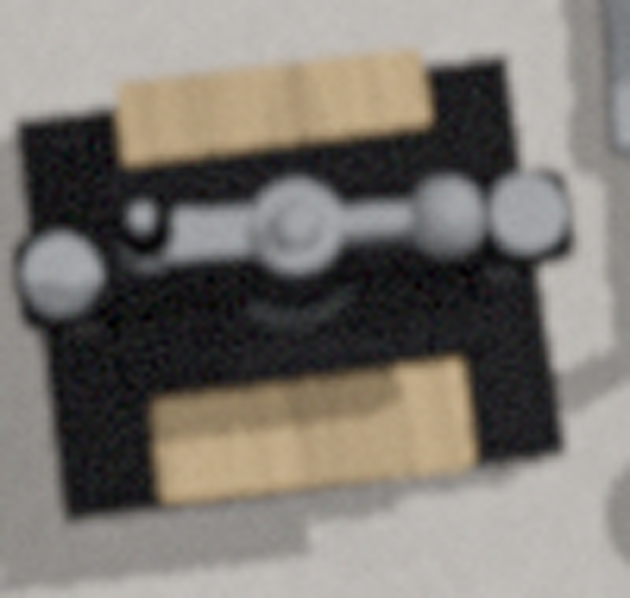

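Stack corners are now about (116,85), (420,50), (477,465), (162,503), so the front moved left ~3 mm.

```bash
python3 - <<'E'
from h import *
c=cam('top'); cr=lambda L:[((a+.5)/6.3-.5+250,(b+.5)/6.295-.5+170) for a,b in L]
b=ray(c,cr([(116,85),(420,50),(477,465),(162,503)]),.076)
q,t,r=fit2([(.11,.08),(.11,-.08),(-.11,-.08),(-.11,.08)],b)
o=np.array([.6085,.0316]);d=q-o;a=PA
print(t,r,[d[0]*np.cos(a)+d[1]*np.sin(a),-d[0]*np.sin(a)+d[1]*np.cos(a)])
f=c['frame'][170:265,250:350].astype(np.float32)
w=cv2.resize(f,None,fx=4,fy=4,interpolation=cv2.INTER_CUBIC)
for g,h in((1,'wood'),):
    m=((w[...,0]-w[...,2])>30).astype(np.uint8);m=cv2.morphologyEx(m,cv2.MORPH_OPEN,np.ones((9,9)))
    ys,xs=np.nonzero(m);uv=np.c_[(xs+.5)/4-.5+250,(ys+.5)/4-.5+170]
    X=ray(c,uv,.076)[:,:2]*1000;R=cv2.minAreaRect(X.astype(np.float32));print(R)
    d=np.array(R[0])/1000-o;print([d[0]*np.cos(a)+d[1]*np.sin(a),-d[0]*np.sin(a)+d[1]*np.cos(a)])
# grip & hub
P=cloud(c)
E
```

```text
7.926167290819501 0.0010710864916015778 [np.float64(0.0003400680750472563), np.float64(-0.0012740440678040616)]
((608.5658569335938, 30.811004638671875), (222.78472900390625, 166.36212158203125), 7.9233856201171875)
[np.float64(-5.286622900470275e-05), np.float64(-0.0007899721373127628)]
```

>>> {"method": "move_arm", "body": {"plan": [[0,0,0,0,0,-0.9,93],[0,0,0,0,0,-0.9,93],[0,0,0,0,0,-0.9,93],[0,0,0,0,0,-0.9,93],[0,0,0,-0.3,0.5,-0.9,93],[0,0,0,-0.56,0.97,0,93],[0,0,0,-0.56,0.97,0,93],[0,0,0,-0.56,0.97,0,93],[0,0,0,-0.56,0.97,0,93],[0,0,0,-0.56,0.97,0,93]]}}

```text
t: 15.6
tool_pos: [0.519, -0.1174, 0.3468]
orientation: [0.238, -3.132, -0.001]
force: [0.3, -0.0, -0.0]
opening: 0.0932
gripper_force: 0.0
```

>>> {"method": "move_arm", "body": {"plan": [[0,0,0,-0.56,0.97,0,93],[0,0,0,-0.56,0.97,0,93],[0,0,0,-0.56,0.97,0,93],[0,0,0,-0.56,0.97,0,93],[0,0,0,-0.56,0.97,0,93],[0,0,0,-0.56,0.97,0,93],[0,0,0,-0.56,0.97,0,93],[0,0,0,-0.56,0.97,0,93],[0,0,0,-0.25,0.4,0,93],[0,0,0,0,0,0,93]]}}

```text
t: 16.6
tool_pos: [0.6047, 0.1016, 0.3463]
orientation: [0.241, -3.131, -0.0]
force: [0.0, 0.1, 0.8]
opening: 0.093
gripper_force: 0.0
```

```bash
python3 - <<'E'
from h import *
p,R,y,s=pose();print(p,pf(p),y,s['force'],s['t'],s['q'])
c=cam('scene');P=cloud(c);f=c['frame'].astype(int)
# project TCP tips for comparison and grip guess
for X in(p+[0,0,-.011],[.6025,.099,.298]):
    print(cv2.projectPoints(np.array([X],float),np.array(c['rvec'],float),c['t'],c['K'],c['d'])[0].ravel())
cv2.imwrite('pics/sc5.png',cv2.resize(c['frame'][110:230,230:350,::-1],(600,600),interpolation=cv2.INTER_CUBIC))
E
```

```text
[0.60470782 0.10161288 0.34634056] [0.00579092 0.07033778 0.34634056] 8.788178078565192 [0.02579841 0.09836427 0.83954968] 16.6 [ 8.27027610e-02  1.50809150e-01  1.25561169e+00  3.08642095e-04
  1.73636814e+00 -1.64142575e+00]
[283.6940113  148.84640531]
[282.70477485 160.94785753]
```

View pics/sc5.png

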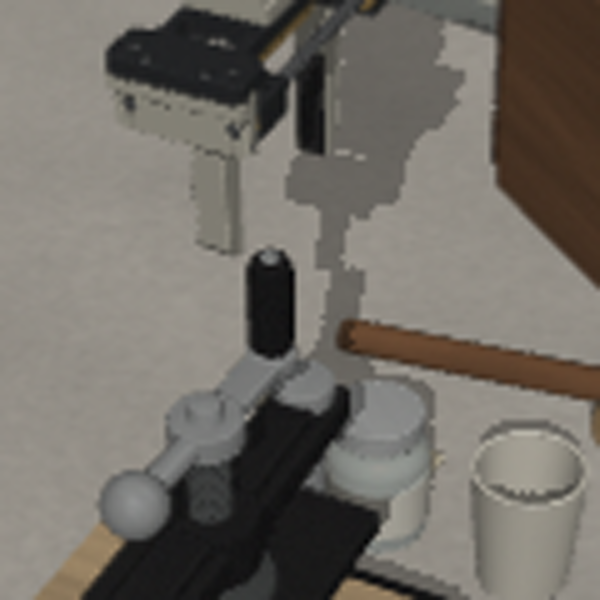

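Fingers straddle the grip top at (270,255): tips are at (220,250) and (312,150), midpoint (266,200), in line with the grip. Descend and close lightly.

>>> {"method": "move_arm", "body": {"plan": [[0,0,0,0,0,0.5,93],[0,0,0,0,0,0.5,93],[0,0,0,0,0,0.5,93],[0,0,0,0,0,0.5,93],[0,0,0,0,0,0.5,93],[0,0,0,0,0,0.4,93],[0,0,0,0,0,0.2,60],[0,0,0,0,0,0.2,50],[0,0,0,0,0,0,40],[0,0,0,0,0,0,34]], "force": 10}}

```text
t: 17.65
tool_pos: [0.605, 0.0997, 0.2651]
orientation: [-0.236, 3.132, -0.0]
force: [0.4, 0.8, -0.6]
opening: 0.0654
gripper_force: 0.0
```

>>> {"method": "move_arm", "body": {"plan": [[0,0,0,0,0,0,20],[0,0,0,0,0,0,20],[0,0,0,0,0,0,20],[0,0,0,0,0,0,20],[0,0,0,0,0,0,20],[0,0,0,0,0,0,20],[0,0,0,0,0,0,20],[0,0,0,0,0,0,20],[0,0,0,0,0,0,20],[0,0,0,0,0,0,20]]}}

```text
t: 18.65
tool_pos: [0.6047, 0.1001, 0.2648]
orientation: [-0.236, 3.133, 0.001]
force: [-1.3, 4.6, 1.1]
opening: 0.0258
gripper_force: 10.0
```

```bash
python3 - <<'E'
from h import *
p,R,y,s=pose();print(p,pf(p),y,s['force'],s['wrist_torque'],s['t'],s['opening'],s['gripper_force'])
E
```

```text
[0.60471955 0.1000648  0.26476401] [0.00557102 0.06880536 0.26476401] 8.630911168278475 [-1.29810666  4.62092873  1.06622204] [0.81353485 0.1238984  0.01015192] 18.65 0.025799628374964165 9.999612718820572
```

```bash
cat > arc.py <<'E'
from h import *
import sys
# usage: arc.py cmdx cmdy Cx Cy yaw dphi... ; prints tool units per row
a=list(map(float,sys.argv[1:6]));steps=list(map(float,sys.argv[6:]))
p=np.array(a[:2]);C=np.array(a[2:4]);w=np.radians(a[4]);xt=-np.array([np.cos(w),np.sin(w)]);yt=np.array([-np.sin(w),np.cos(w)])
ph=np.arctan2(*(p-C)[::-1]);print('phi0',np.degrees(ph),'r',np.hypot(*(p-C)))
res=np.zeros(3)
for i,s in enumerate(steps):
    ph-=np.radians(s);t=C+.068*np.array([np.cos(ph),np.sin(ph)]);d=t-p
    u=np.round(np.array([d@xt,d@yt,np.radians(s)/2/np.pi*.02])/.025,2)
    p=p+.025*(u[0]*xt+u[1]*yt);res+=u;print(f'[0,0,0,{u[0]},{u[1]},{u[2]},20],')
print('end',p,np.degrees(ph))
E
python3 arc.py .605 .1000 .6124 .0327 8.63 2 3 3 4 4 4 4 4
```

```text
phi0 96.27477496523511 r 0.06770561276585568
[0,0,0,-0.1,0.01,0.0,20],
[0,0,0,-0.14,-0.02,0.01,20],
[0,0,0,-0.14,-0.02,0.01,20],
[0,0,0,-0.18,-0.04,0.01,20],
[0,0,0,-0.19,-0.05,0.01,20],
[0,0,0,-0.17,-0.07,0.01,20],
[0,0,0,-0.18,-0.08,0.01,20],
[0,0,0,-0.16,-0.09,0.01,20],
end [0.63749383 0.09582857] 68.27477496523507
```

>>> {"method": "move_arm", "body": {"plan": [[0,0,0,0,0.01,0,20],[0,0,0,0,0,0,20],[0,0,0,-0.1,0.01,0,20],[0,0,0,-0.14,-0.02,0.01,20],[0,0,0,-0.14,-0.02,0.01,20],[0,0,0,-0.18,-0.04,0.01,20],[0,0,0,-0.19,-0.05,0.01,20],[0,0,0,-0.17,-0.07,0.01,20],[0,0,0,-0.18,-0.08,0.01,20],[0,0,0,-0.16,-0.09,0.01,20]], "force": 40}}

```text
t: 19.65
tool_pos: [0.6374, 0.0951, 0.2631]
orientation: [0.235, -3.133, 0.001]
force: [-4.7, -0.8, 5.4]
opening: 0.0253
gripper_force: 40.0
```

```bash
cat > st.py <<'E'
from h import *
import sys
C=np.array(list(map(float,sys.argv[1:3])));p,R,y,s=pose();d=p[:2]-C;r=np.hypot(*d);n=d/r;tn=np.array([n[1],-n[0]]);F=s['force']
print('t',s['t'],'p',p.round(4),'phi',np.degrees(np.arctan2(d[1],d[0])).round(2),'r',r.round(4),'Frad',(F[:2]@n).round(2),'Ftan',(F[:2]@tn).round(2),'Fz',F[2].round(2),'yaw',y.round(2),'open',s['opening'],s['gripper_force'],'M',s['wrist_torque'].round(2))
E
python3 st.py .6124 .0327; python3 arc.py .6375 .0959 .6124 .0327 8.63 8 10 10 10 10 10 10 10 10 10
```

```text
t 19.65 p [0.6374 0.0951 0.2631] phi 68.15 r 0.0673 Frad -2.47 Ftan -4.1 Fz 5.39 yaw 8.59 open 0.02534771170321386 40.00119209289551 M [-0.05  0.88  0.06]
phi0 68.33940454352121 r 0.06800183821044836
[0,0,0,-0.31,-0.21,0.02,20],
[0,0,0,-0.35,-0.33,0.02,20],
[0,0,0,-0.28,-0.38,0.02,20],
[0,0,0,-0.22,-0.42,0.02,20],
[0,0,0,-0.13,-0.46,0.02,20],
[0,0,0,-0.06,-0.47,0.02,20],
[0,0,0,0.03,-0.47,0.02,20],
[0,0,0,0.11,-0.46,0.02,20],
[0,0,0,0.19,-0.44,0.02,20],
[0,0,0,0.26,-0.39,0.02,20],
end [ 0.67140272 -0.0008583 ] -29.660595456478784
```

>>> {"method": "move_arm", "body": {"plan": [[0,0,0,-0.31,-0.21,0.02,20],[0,0,0,-0.35,-0.33,0.02,20],[0,0,0,-0.28,-0.38,0.02,20],[0,0,0,-0.22,-0.42,0.02,20],[0,0,0,-0.13,-0.46,0.02,20],[0,0,0,-0.06,-0.47,0.02,20],[0,0,0,0.03,-0.47,0.02,20],[0,0,0,0.11,-0.46,0.02,20],[0,0,0,0.19,-0.44,0.02,20],[0,0,0,0.26,-0.39,0.02,20]]}}

```text
t: 20.65
tool_pos: [0.6708, -0.0003, 0.2578]
orientation: [0.237, -3.132, -0.003]
force: [-6.3, 9.8, 5.4]
opening: 0.0254
gripper_force: 40.0
```

```bash
python3 st.py .6124 .0327; python3 arc.py .6714 -.0009 .6124 .0327 8.63 10 10 10 10 10 10 10 10 10 10
```

```text
t 20.65 p [ 6.708e-01 -3.000e-04  2.578e-01] phi -29.5 r 0.0671 Frad -10.3 Ftan -5.48 Fz 5.35 yaw 8.66 open 0.025423239647976034 40.00126361846924 M [1.62 1.13 0.03]
phi0 -29.661146201989474 r 0.06789668622252483
[0,0,0,0.32,-0.35,0.02,20],
[0,0,0,0.38,-0.28,0.02,20],
[0,0,0,0.43,-0.21,0.02,20],
[0,0,0,0.45,-0.14,0.02,20],
[0,0,0,0.47,-0.06,0.02,20],
[0,0,0,0.47,0.03,0.02,20],
[0,0,0,0.47,0.11,0.02,20],
[0,0,0,0.43,0.19,0.02,20],
[0,0,0,0.4,0.26,0.02,20],
[0,0,0,0.34,0.32,0.02,20],
end [ 0.56906517 -0.01971872] -129.66114620198948
```

```bash
python3 arc.py .6714 -.0009 .6118 .033 8.63 10 10 10 10 10 10 10 10 10 10
```

```text
phi0 -29.630870308736903 r 0.0685665370279118
[0,0,0,0.34,-0.33,0.02,20],
[0,0,0,0.38,-0.28,0.02,20],
[0,0,0,0.43,-0.22,0.02,20],
[0,0,0,0.45,-0.13,0.02,20],
[0,0,0,0.47,-0.06,0.02,20],
[0,0,0,0.47,0.03,0.02,20],
[0,0,0,0.47,0.11,0.02,20],
[0,0,0,0.43,0.18,0.02,20],
[0,0,0,0.4,0.26,0.02,20],
[0,0,0,0.34,0.33,0.02,20],
end [ 0.5684958  -0.01929941] -129.6308703087369
```

>>> {"method": "move_arm", "body": {"plan": [[0,0,0,0.34,-0.33,0.02,20],[0,0,0,0.38,-0.28,0.02,20],[0,0,0,0.43,-0.22,0.02,20],[0,0,0,0.45,-0.13,0.02,20],[0,0,0,0.47,-0.06,0.02,20],[0,0,0,0.47,0.03,0.02,20],[0,0,0,0.47,0.11,0.02,20],[0,0,0,0.43,0.18,0.02,20],[0,0,0,0.4,0.26,0.02,20],[0,0,0,0.34,0.33,0.02,20]]}}

```text
t: 21.65
tool_pos: [0.5688, -0.0209, 0.2523]
orientation: [-0.234, 3.131, -0.003]
force: [4.9, -2.4, -3.5]
opening: 0.0253
gripper_force: 40.0
```

```bash
python3 st.py .6118 .033; python3 arc.py .5685 -.0193 .6116 .0329 8.63 10 10 10 10 10 10 10 10 10 10
```

```text
t 21.65 p [ 0.5688 -0.0209  0.2523] phi -128.6 r 0.069 Frad -1.18 Ftan -5.38 Fz -3.53 yaw 8.53 open 0.025312246870733073 39.998093247413635 M [-0.23 -0.89  0.03]
phi0 -129.54548233434676 r 0.06769379587524992
[0,0,0,0.29,0.37,0.02,20],
[0,0,0,0.22,0.42,0.02,20],
[0,0,0,0.13,0.46,0.02,20],
[0,0,0,0.06,0.47,0.02,20],
[0,0,0,-0.03,0.47,0.02,20],
[0,0,0,-0.1,0.46,0.02,20],
[0,0,0,-0.19,0.44,0.02,20],
[0,0,0,-0.26,0.4,0.02,20],
[0,0,0,-0.32,0.34,0.02,20],
[0,0,0,-0.38,0.29,0.02,20],
end [0.56738037 0.0847096 ] -229.54548233434664
```

>>> {"method": "move_arm", "body": {"plan": [[0,0,0,0.29,0.37,0.02,20],[0,0,0,0.22,0.42,0.02,20],[0,0,0,0.13,0.46,0.03,20],[0,0,0,0.06,0.47,0.02,20],[0,0,0,-0.03,0.47,0.02,20],[0,0,0,-0.1,0.46,0.02,20],[0,0,0,-0.19,0.44,0.03,20],[0,0,0,-0.26,0.4,0.02,20],[0,0,0,-0.32,0.34,0.02,20],[0,0,0,-0.38,0.29,0.02,20]]}}

```text
t: 22.65
tool_pos: [0.5667, 0.084, 0.2467]
orientation: [0.235, -3.131, 0.002]
force: [-4.5, -3.6, 0.9]
opening: 0.0255
gripper_force: 40.0
```

```bash
python3 st.py .6116 .0329; python3 arc.py .5674 .0847 .6117 .0329 8.63 10 10 10 10 10 10 10 10 10 10
```

```text
t 22.65 p [0.5667 0.084  0.2467] phi 131.31 r 0.0681 Frad 0.24 Ftan -5.75 Fz 0.88 yaw 8.58 open 0.025451699430344466 39.999951124191284 M [-0.64  0.53  0.02]
phi0 130.53747060129018 r 0.06815959213492992
[0,0,0,-0.43,0.21,0.02,20],
[0,0,0,-0.45,0.14,0.02,20],
[0,0,0,-0.47,0.05,0.02,20],
[0,0,0,-0.47,-0.02,0.02,20],
[0,0,0,-0.47,-0.11,0.02,20],
[0,0,0,-0.43,-0.18,0.02,20],
[0,0,0,-0.4,-0.26,0.02,20],
[0,0,0,-0.35,-0.33,0.02,20],
[0,0,0,-0.28,-0.38,0.02,20],
[0,0,0,-0.21,-0.42,0.02,20],
end [0.67015584 0.06742322] 30.53747060129019
```

>>> {"method": "move_arm", "body": {"plan": [[0,0,0,-0.43,0.21,0.02,20],[0,0,0,-0.45,0.14,0.02,20],[0,0,0,-0.47,0.05,0.03,20],[0,0,0,-0.47,-0.02,0.02,20],[0,0,0,-0.47,-0.11,0.02,20],[0,0,0,-0.43,-0.18,0.02,20],[0,0,0,-0.4,-0.26,0.03,20],[0,0,0,-0.35,-0.33,0.02,20],[0,0,0,-0.28,-0.38,0.02,20],[0,0,0,-0.21,-0.42,0.02,20]]}}

```text
t: 23.65
tool_pos: [0.6697, 0.0669, 0.2411]
orientation: [0.236, -3.131, -0.0]
force: [-8.4, 1.4, 3.8]
opening: 0.0256
gripper_force: 40.0
```

```bash
python3 st.py .6117 .0329; python3 arc.py .6702 .0674 .6116 .0329 8.63 7 7 7 7 7 7 7 7 7 7
python3 - <<'E'
from h import *
# gap: platen underside/top vs upper board seen by scene camera depth
P=cloud(cam('scene'));f=cam('scene')['frame'].astype(int)
q=np.apply_along_axis(lambda p:pf(p),2,P)
m=(q[...,0]>.03)&(q[...,0]<.055)&(abs(q[...,1])<.07)&(q[...,2]>.05)&(q[...,2]<.14)
print('platen top',np.percentile(q[m][:,2],[10,50,90]),m.sum())
m=(q[...,0]>.07)&(q[...,0]<.1)&(abs(q[...,1])<.07)&(q[...,2]>.05)&(q[...,2]<.14)
print('board top',np.percentile(q[m][:,2],[10,50,90]),m.sum())
E
```

```text
t 23.65 p [0.6697 0.0669 0.2411] phi 30.36 r 0.0673 Frad -6.51 Ftan -5.42 Fz 3.83 yaw 8.61 open 0.025614552967694933 40.00068426132202 M [0.19 1.35 0.03]
phi0 30.486904812413492 r 0.06800154410011583
[0,0,0,-0.1,-0.32,0.02,20],
[0,0,0,-0.07,-0.32,0.02,20],
[0,0,0,-0.03,-0.33,0.02,20],
[0,0,0,0.02,-0.33,0.02,20],
[0,0,0,0.06,-0.33,0.02,20],
[0,0,0,0.09,-0.32,0.02,20],
[0,0,0,0.13,-0.3,0.02,20],
[0,0,0,0.17,-0.29,0.02,20],
[0,0,0,0.21,-0.26,0.02,20],
[0,0,0,0.23,-0.24,0.02,20],
end [ 0.664055   -0.01040297] -39.5130951875865
platen top [0.09821423 0.10042116 0.10279519] 330
board top [0.07433961 0.07653816 0.07872127] 409
```

>>> {"method": "move_arm", "body": {"plan": [[0,0,0,-0.1,-0.32,0.01,20],[0,0,0,-0.07,-0.32,0.02,20],[0,0,0,-0.03,-0.33,0.01,20],[0,0,0,0.02,-0.33,0.02,20],[0,0,0,0.06,-0.33,0.01,20],[0,0,0,0.09,-0.32,0.02,20],[0,0,0,0.13,-0.3,0.02,20],[0,0,0,0.17,-0.29,0.01,20],[0,0,0,0.21,-0.26,0.02,20],[0,0,0,0.23,-0.24,0.02,20]]}}

```text
t: 24.75
tool_pos: [0.6642, -0.0099, 0.2374]
orientation: [-0.237, 3.131, 0.002]
force: [2.0, 4.0, -2.1]
opening: 0.0254
gripper_force: 40.0
```

```bash
python3 st.py .6116 .0329; python3 arc.py .66405 -.0104 .6115 .0330 8.63 3 3 3 3 3 3 3 3 3 3
```

```text
t 24.75 p [ 0.6642 -0.0099  0.2374] phi -39.12 r 0.0678 Frad -0.96 Ftan -4.43 Fz -2.07 yaw 8.66 open 0.02542843112898692 39.9995219707489 M [ 0.84 -0.31 -0.  ]
phi0 -39.55262311725168 r 0.06815469536282881
[0,0,0,0.11,-0.09,0.01,20],
[0,0,0,0.12,-0.08,0.01,20],
[0,0,0,0.11,-0.08,0.01,20],
[0,0,0,0.13,-0.08,0.01,20],
[0,0,0,0.12,-0.07,0.01,20],
[0,0,0,0.13,-0.06,0.01,20],
[0,0,0,0.13,-0.05,0.01,20],
[0,0,0,0.14,-0.05,0.01,20],
[0,0,0,0.13,-0.04,0.01,20],
[0,0,0,0.14,-0.03,0.01,20],
end [ 0.63526998 -0.03069835] -69.55262311725168
```

>>> {"method": "move_arm", "body": {"plan": [[0,0,0,0.11,-0.09,0.01,20],[0,0,0,0.12,-0.08,0.01,20],[0,0,0,0.11,-0.08,0.01,20],[0,0,0,0.13,-0.08,0,20],[0,0,0,0.12,-0.07,0.01,20],[0,0,0,0.13,-0.06,0.01,20],[0,0,0,0.13,-0.05,0.01,20],[0,0,0,0.14,-0.05,0,20],[0,0,0,0.13,-0.04,0.01,20],[0,0,0,0.14,-0.03,0.01,20]]}}

```text
t: 25.75
tool_pos: [0.6356, -0.0309, 0.2357]
orientation: [-0.236, 3.131, -0.001]
force: [4.7, 1.5, -3.4]
opening: 0.0253
gripper_force: 40.0
```

```bash
python3 st.py .6115 .0330; python3 arc.py .63527 -.0307 .6115 .0330 8.63 2 2 2 2 2 2 2 2 2 2
```

```text
t 25.75 p [ 0.6356 -0.0309  0.2357] phi -69.36 r 0.0683 Frad 0.29 Ftan -4.95 Fz -3.43 yaw 8.61 open 0.02533993106321016 39.99893009662628 M [ 0.15 -0.88  0.  ]
phi0 -69.53666791280345 r 0.06799046183105391
[0,0,0,0.09,-0.02,0.0,20],
[0,0,0,0.1,-0.01,0.0,20],
[0,0,0,0.09,-0.01,0.0,20],
[0,0,0,0.1,-0.01,0.0,20],
[0,0,0,0.09,-0.01,0.0,20],
[0,0,0,0.1,0.0,0.0,20],
[0,0,0,0.09,0.0,0.0,20],
[0,0,0,0.1,0.01,0.0,20],
[0,0,0,0.09,0.01,0.0,20],
[0,0,0,0.09,0.01,0.0,20],
end [ 0.61214861 -0.03496775] -89.53666791280348
```

>>> {"method": "move_arm", "body": {"plan": [[0,0,0,0.09,-0.02,0.01,20],[0,0,0,0.1,-0.01,0,20],[0,0,0,0.09,-0.01,0.01,20],[0,0,0,0.1,-0.01,0,20],[0,0,0,0.09,-0.01,0.01,20],[0,0,0,0.1,0,0.01,20],[0,0,0,0.09,0,0,20],[0,0,0,0.1,0.01,0.01,20],[0,0,0,0.09,0.01,0,20],[0,0,0,0.09,0.01,0,20]]}}

```text
t: 26.75
tool_pos: [0.6122, -0.0355, 0.2345]
orientation: [-0.235, 3.131, -0.001]
force: [4.6, -0.5, -3.9]
opening: 0.0254
gripper_force: 40.0
```

```bash
python3 st.py .6115 .0330; python3 arc.py .61215 -.03497 .6115 .0330 8.63 1.5 1.5 1.5 1.5 1.5 1.5 1.5 1.5 1.5 1.5
```

```text
t 26.75 p [ 0.6122 -0.0355  0.2345] phi -89.39 r 0.0685 Frad 0.51 Ftan -4.59 Fz -3.87 yaw 8.6 open 0.025404377121912756 39.998658299446106 M [-0.08 -0.88 -0.04]
phi0 -89.45209472626834 r 0.06797310791776406
[0,0,0,0.07,0.01,0.0,20],
[0,0,0,0.07,0.01,0.0,20],
[0,0,0,0.07,0.02,0.0,20],
[0,0,0,0.07,0.01,0.0,20],
[0,0,0,0.07,0.02,0.0,20],
[0,0,0,0.07,0.02,0.0,20],
[0,0,0,0.06,0.02,0.0,20],
[0,0,0,0.07,0.03,0.0,20],
[0,0,0,0.07,0.02,0.0,20],
[0,0,0,0.06,0.03,0.0,20],
end [ 0.59462972 -0.03282468] -104.4520947262683
```

Still free (4.6 N). Next 15°.

>>> {"method": "move_arm", "body": {"plan": [[0,0,0,0.07,0.01,0.01,20],[0,0,0,0.07,0.01,0,20],[0,0,0,0.07,0.02,0,20],[0,0,0,0.07,0.01,0.01,20],[0,0,0,0.07,0.02,0,20],[0,0,0,0.07,0.02,0,20],[0,0,0,0.06,0.02,0.01,20],[0,0,0,0.07,0.03,0,20],[0,0,0,0.07,0.02,0.01,20],[0,0,0,0.06,0.03,0,20]]}}

```text
t: 27.75
tool_pos: [0.5944, -0.0335, 0.2337]
orientation: [-0.235, 3.132, -0.002]
force: [4.3, -2.6, -2.7]
opening: 0.0254
gripper_force: 40.0
```

```bash
python3 st.py .6115 .0330; python3 arc.py .59463 -.03282 .6115 .0330 8.63 1.5 1.5 1.5 1.5 1.5 1.5 1.5 1.5 1.5 1.5
```

```text
t 27.75 p [ 0.5944 -0.0335  0.2337] phi -104.39 r 0.0687 Frad 1.48 Ftan -4.86 Fz -2.66 yaw 8.59 open 0.0253838298174837 39.99912142753601 M [-0.48 -0.74  0.02]
phi0 -104.3757397409553 r 0.06794754815296872
[0,0,0,0.07,0.03,0.0,20],
[0,0,0,0.06,0.03,0.0,20],
[0,0,0,0.06,0.03,0.0,20],
[0,0,0,0.07,0.03,0.0,20],
[0,0,0,0.06,0.04,0.0,20],
[0,0,0,0.06,0.04,0.0,20],
[0,0,0,0.06,0.03,0.0,20],
[0,0,0,0.06,0.04,0.0,20],
[0,0,0,0.06,0.05,0.0,20],
[0,0,0,0.05,0.04,0.0,20],
end [ 0.57820218 -0.02621021] -119.3757397409553
```

>>> {"method": "move_arm", "body": {"plan": [[0,0,0,0.07,0.03,0.01,20],[0,0,0,0.06,0.03,0,20],[0,0,0,0.06,0.03,0,20],[0,0,0,0.07,0.03,0.01,20],[0,0,0,0.06,0.04,0,20],[0,0,0,0.06,0.04,0,20],[0,0,0,0.06,0.03,0.01,20],[0,0,0,0.06,0.04,0,20],[0,0,0,0.06,0.05,0,20],[0,0,0,0.05,0.04,0,20]]}}

```text
t: 28.75
tool_pos: [0.5782, -0.0271, 0.2329]
orientation: [-0.235, 3.132, -0.002]
force: [6.3, -3.9, -4.6]
opening: 0.0255
gripper_force: 40.0
```

```bash
python3 st.py .6115 .0330; python3 arc.py .5782 -.0262 .6115 .0330 8.63 1.5 1.5 1.5 1.5 1.5 1.5 1.5 1.5 1.5 1.5
```

```text
t 28.75 p [ 0.5782 -0.0271  0.2329] phi -119.02 r 0.0687 Frad 0.35 Ftan -7.4 Fz -4.56 yaw 8.58 open 0.02548598515048788 39.99904811382294 M [-0.72 -1.13  0.04]
phi0 -119.35775354279127 r 0.06792297107753753
[0,0,0,0.06,0.04,0.0,20],
[0,0,0,0.05,0.05,0.0,20],
[0,0,0,0.05,0.05,0.0,20],
[0,0,0,0.06,0.04,0.0,20],
[0,0,0,0.05,0.05,0.0,20],
[0,0,0,0.05,0.06,0.0,20],
[0,0,0,0.04,0.05,0.0,20],
[0,0,0,0.05,0.05,0.0,20],
[0,0,0,0.05,0.06,0.0,20],
[0,0,0,0.04,0.05,0.0,20],
end [ 0.56396586 -0.01571719] -134.35775354279136
```

>>> {"method": "move_arm", "body": {"plan": [[0,0,0,0.03,0.02,0.01,20],[0,0,0,0.03,0.02,0,20],[0,0,0,0.03,0.02,0,20],[0,0,0,0.03,0.02,0.01,20],[0,0,0,0.02,0.03,0,20],[0,0,0,0.03,0.02,0,20],[0,0,0,0.02,0.03,0,20],[0,0,0,0.02,0.03,0.01,20],[0,0,0,0.02,0.03,0,20],[0,0,0,0.02,0.03,0,20]]}}

```text
t: 29.75
tool_pos: [0.5714, -0.0228, 0.2325]
orientation: [-0.234, 3.131, -0.005]
force: [6.7, -8.2, -3.6]
opening: 0.0254
gripper_force: 40.0
```

```bash
python3 st.py .6115 .0330
```

```text
t 29.75 p [ 0.5714 -0.0228  0.2325] phi -125.73 r 0.0687 Frad 2.73 Ftan -10.21 Fz -3.64 yaw 8.55 open 0.02543805524089497 39.99936819076538 M [-1.37 -1.03  0.03]
```

>>> {"method": "move_arm", "body": {"plan": [[0,0,0,0.02,0.02,0,20],[0,0,0,0.02,0.02,0,20],[0,0,0,0,0,0,20],[0,0,0,0,0,0,20],[0,0,0,0,0,0,20],[0,0,0,0,0,0,20],[0,0,0,0,0,0,20],[0,0,0,0,0,0,20],[0,0,0,0,0,0,20],[0,0,0,0,0,0,20]]}}

```text
t: 30.75
tool_pos: [0.5702, -0.022, 0.2325]
orientation: [-0.234, 3.131, -0.005]
force: [7.3, -7.3, -2.9]
opening: 0.0255
gripper_force: 40.0
```

```bash
python3 st.py .6115 .0330
```

```text
t 30.75 p [ 0.5702 -0.022   0.2325] phi -126.93 r 0.0687 Frad 1.42 Ftan -10.19 Fz -2.88 yaw 8.55 open 0.025498934170562117 39.999239444732666 M [-1.26 -1.13  0.  ]
```

>>> {"method": "move_arm", "body": {"plan": [[0,0,0,0,0,0,35],[0,0,0,0,0,0,50],[0,0,0,0,0,0,60],[0,0,0,0,0,0,60],[0,0,0,0,0,-0.3,60],[0,0,0,0,0,-0.6,60],[0,0,0,0,0,-0.9,60],[0,0,0,0,0,-0.9,60],[0,0,0,0,0,-0.9,60],[0,0,0,0,0,-0.9,60]]}}

```text
t: 31.75
tool_pos: [0.5696, -0.0202, 0.3474]
orientation: [-0.236, 3.131, -0.0]
force: [0.6, 0.7, 0.7]
opening: 0.0595
gripper_force: 0.0
```

>>> {"method": "move_arm", "body": {"plan": [[0,0,0,0.8,0,0,60],[0,0,0,0.8,0,0,60],[0,0,0,0.8,0,0,60],[0,0,0,0.8,0.8,0,60],[0,0,0,0.8,0.9,0,60],[0,0,0,0,1,0,60],[0,0,0,0,1,0,60],[0,0,0,0,1,0,60],[0,0,0,0,1,0,60],[0,0,0,0,1,0,60]]}}

```text
t: 32.75
tool_pos: [0.4454, 0.1314, 0.3465]
orientation: [-0.236, 3.131, 0.0]
force: [0.5, 0.3, 0.7]
opening: 0.0598
gripper_force: 0.0
```

>>> {"method": "move_arm", "body": {"plan": [[0,0,0,0,1,0,60],[0,0,0,0,1,0,60],[0,0,0,0,0.5,0,60],[0,0,0,0,0,0,60],[0,0,0,0,0,0,60],[0,0,0,0,0,0,60],[0,0,0,0,0,0,60],[0,0,0,0,0,0,60],[0,0,0,0,0,0,60],[0,0,0,0,0,0,60]]}}

```text
t: 33.75
tool_pos: [0.4363, 0.192, 0.3446]
orientation: [0.235, -3.133, 0.0]
force: [-0.9, -0.0, -0.2]
opening: 0.0597
gripper_force: 0.0
```

```bash
python3 - <<'E'
from h import *
p,R,y,s=pose();print(p,s['force'],s['t'])
c=cam('top')
cv2.imwrite('pics/top6.png',cv2.resize(c['frame'][170:265,250:350,::-1],(630,598),interpolation=cv2.INTER_CUBIC))
E
```

```text
[0.4362782  0.19197506 0.34460998] [-0.92967285 -0.01042208 -0.19348601] 33.75
```

View pics/top6.png

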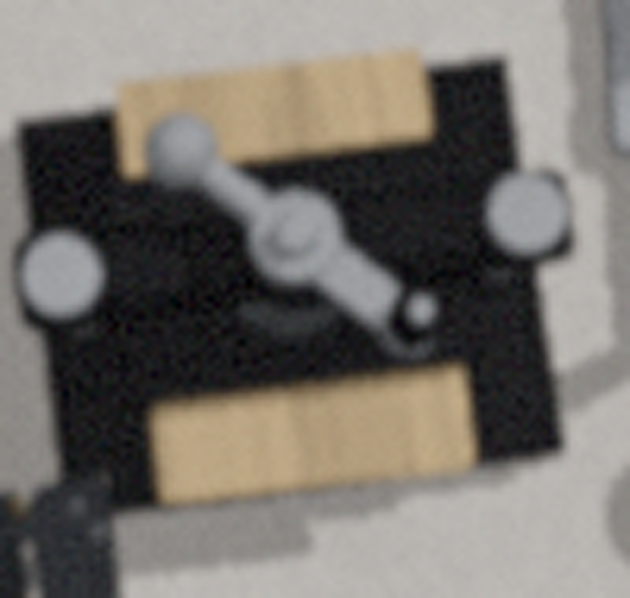

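The stack's corners are unchanged at (118,87), (422,50), (477,465), (162,503). The grip rests at (420,310), and the robot is clear of everything.

```bash
python3 -c "
from plant import close_job
print(close_job())"
```

```text
the job is handed in; nothing more can be done
None
```

The job is handed in, with no verdict returned: the book is within about 1 mm and 1° of centred and square under the screw, the platen was wound down in one unbroken grip of about 1.6 turns to about 5.5–6 N over free turning (target 5–7 N), and the grip was then released at about 32 s of the 72 s allowed.

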